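# Try a frame leg cap on the gauge post and sort it

## Task

Test the black leg cap that stands in the square outline on the gauge: lower it upright over the gauge's post until it either goes fully home on the base plate or stops on top of the post, and rests there for a moment. Then stand it upright in the wide compartment of the steel tray if it went home, or in the narrow compartment if the post stopped it. Leave the other black cap, the spare on the round cork mat, where it is.

Things in the scene. Friction and masses are not known exactly. Their poses are not given: they have to be found in the camera images.
- cap_a: black plastic cap, 50 mm across, 52 mm high, mouth down, 0.09 kg; origin: centre of underside, z up. Unseen bore in its underside, 40 mm deep: 38 mm wide in one of cap_a, cap_b (right), 12 mm in the other (wrong); not told which. Either may be the one to test; that stands in the gauge's square outline; the other, the spare, stands on a round 10 mm cork mat over 200 mm from the gauge's centre.
- cap_b: the other black cap, the same outside as cap_a: 50 mm across, 52 mm high, standing mouth down, origin at the centre of its underside, z up. It too may be right or wrong, and may be the one to test or the spare.
- gauge: fixed aluminium plate 130 (x) by 240 mm (y), 10 thick; origin: centre of underside, z up. Steel post at x 0, y +75 mm: 24 mm diameter, tapering over its last 12 mm to a flat 16 mm top, 34 mm above the plate. 76 mm square outline centred at x 0, y -75 mm: the cap to test stands on the plate there, within 13 mm of its centre. A right cap goes down to the plate; a wrong one stops on the post's top.
- tray: fixed open steel tray 160 (x) by 325 mm (y), walls 5 mm thick, 26 high, floor 4 thick; origin: centre of underside, z up. A cross wall makes two compartments: wide, 150 (x) by 185 mm (y) inside, centred at x 0, y +65 mm, for right caps; narrow, 150 (x) by 125 mm (y) inside, centred at x 0, y -95 mm, for wrong caps.
Not all that is in view belongs to the job. What is shaped like the cap_a but green or purple is not meant.

How it is judged:
By the outcome, as a careful person would: the job done as asked, in the order asked, and still so for the second after the job is handed in, with the robot touching nothing.
It also fails if it takes over 40 s, if anything falls off the work surface, if the arm or the gripper's body presses on something with over 40 N, if the wrist force passes 120 N, or if a joint passes its speed limit or range.

## Robot

A 6-joint arm with a two-finger parallel gripper is mounted at the origin on the work surface. World frame = base frame: x ahead of the robot, y to its left, z up, the work surface at z = 0. Lengths are in m, angles in degrees, forces in N, time in s.
With the tool pointing down it reaches from about 0.25 to 0.725 m from the base axis. Payload 9.7 kg.
Tool frame: the origin (TCP) lies midway between the tips of the shut fingers; the grasp point (between the pads) lies 19 mm behind it; z points along the fingers, y is the direction in which the jaws open and shut (so a half turn about z gives the same grasp; the last joint's range is limited). The gripper opens to 85 mm and grips with 20 to 120 N. Pads are 22 mm wide; open, the fingers measure 114 mm over their backs; the gripper's body (76 mm by 85 mm) begins 54 mm behind the grasp point. The pads swing forward as they close: fully open they stand 13 mm farther back than shut.
Start: joints at [-72.135, 4.979, 10.078, 95.1, 0, 90], TCP at [0.169, -0.523, 0.231] pointing down, gripper open.
Joint ranges: [-179.16, 179.16], [-48.56, 103.87], [-65.8, 70.77], [-126.05, 130.52], [-82.76, 87.17], [-180, 180]. Speed limits (degrees/s): [127.2, 127.2, 147.25, 180, 180, 180].

## Interface

Orientations are given as [roll, pitch, yaw] about the fixed x, y, z axes, in that order (R = Rz(yaw) Ry(pitch) Rx(roll)).
In Python, from bench import manip gives the robot as it stands. Calls block until the motion is done:
- manip.goto(position, orientation): joint-space move of the TCP to a pose.
- manip.movel(position, vel=0.15, attitude=None, max_force=None): straight line of the TCP; attitude=None keeps the orientation; vel is the mean speed in m/s. With max_force (N) it stops when the force on the tool has changed by that much, and returns True; else False.
- manip.set_joints(angles): joint-space move.
- manip.gripper_to(opening): finger opening in m; the grip force is fixed at half the most; returns when the fingers have stopped.
- manip.dwell(seconds).
- manip.solve_ik(position, orientation): joint angles nearest the present ones, or None.
- manip.get_obs(): the state.
- manip.snapshot(name): name is "scene" or "top" or "wrist"; returns (picture, depth): 480x640x3 uint8, blue, green, red; 480x640 float32, m along the optical axis (not along the pixel's ray), 0 where there is no reading.
- manip.get_calibration(name): a dict with "vfov" (degrees; the focal length in pixels is half the picture's height over the tangent of half this angle, whatever the lens; pixels are square), "cx", "cy" (the principal point, pixels), "world_from_camera" (4x4, takes a point from camera to world coordinates). Camera axes: x right, y down, z forward; pixel columns grow to the right and rows downward; lengths in m; the calibration is good to about 2 mm. A picture is of the moment at which its call begins: read the wrist's pose just before it. get_calibration takes no time and is no camera call; for the wrist camera it gives the pose at the moment of the call.
A pose or a line that the arm cannot do raises manip.PlanningError and nothing moves.
- manip.finish_job(): hands the job in, once; it reports no verdict.
The state is a dict: "clock": time; "q": joint angles; "dq": joint speeds; "joint_torque": joint torques, N m; "tcp_pos": TCP position; "eef_rot": TCP orientation; "ft_force": force on the tool from outside, world axes, zero at the start; "torque": the same for the moment, N m; "width": finger opening in m.
Only numpy, scipy, OpenCV 4.12 (cv2) and the standard library are available. Lean on these libraries where they do the work, as an engineer would, in place of code of your own. Each camera call takes 0.05 s, during which the arm holds its last target.

## Working session

There is one attempt and no reset: what is moved stays moved. The work goes in short steps, each a Python script; the robot and the scene stay as the last script left them, time stands still between calls to the robot, and variables do not carry over. Pictures are saved under pics/ and viewed, and the job is handed in when it is done.

```bash
ls; mkdir -p pics
python3 - <<'E'
from bench import manip
import cv2,numpy as np
for n in ["scene","top","wrist"]:
    c=manip.get_calibration(n); print(n,c["vfov"],c["cx"],c["cy"],np.round(c["world_from_camera"],3).tolist(), [k for k in c])
    p,d=manip.snapshot(n); cv2.imwrite(f"pics/{n}0.png",p); np.save(f"{n}0_d.npy",d); print((d>0).mean())
print(manip.get_obs()["clock"])
E
```

```text
pics
scene 44.81242905021538 322.90241513896837 239.86575720997905 [[0.335, 0.726, -0.601, 1.256], [0.942, -0.251, 0.221, -0.269], [0.009, -0.641, -0.768, 0.954], [0.0, 0.0, 0.0, 1.0]] ['vfov', 'cx', 'cy', 'world_from_camera']
0.996181640625
top 48.4546497628449 331.78199649425864 244.61352066871257 [[-0.019, -0.989, 0.145, 0.377], [-1.0, 0.019, 0.005, -0.016], [-0.007, -0.145, -0.989, 1.164], [0.0, 0.0, 0.0, 1.0]] ['vfov', 'cx', 'cy', 'world_from_camera']
0.9959342447916667
wrist 59.35902241273876 309.6434528180133 235.13818835400608 [[0.306, -0.917, -0.255, 0.233], [-0.952, -0.296, -0.08, -0.502], [-0.002, 0.267, -0.964, 0.375], [0.0, 0.0, 0.0, 1.0]] ['vfov', 'cx', 'cy', 'world_from_camera']
0.9962337239583333
0.15
```

View pics/top0.png

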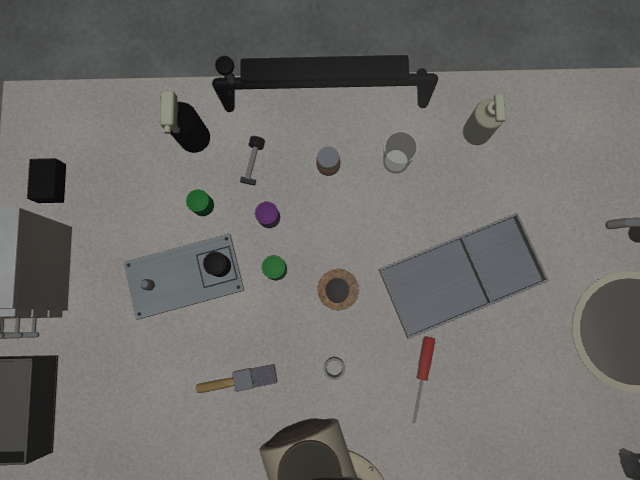

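View pics/scene0.png

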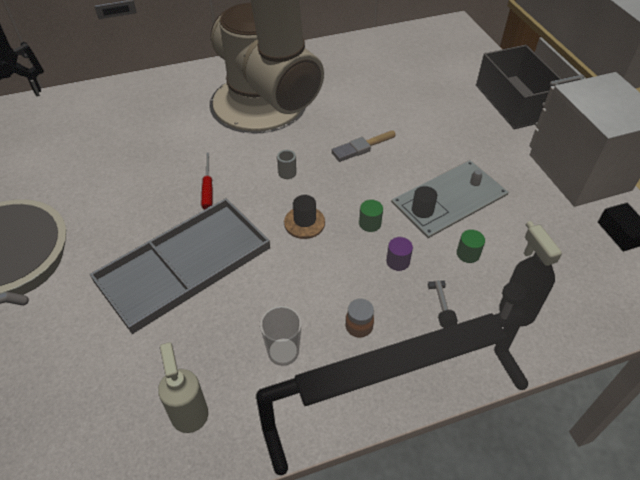

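View pics/wrist0.png

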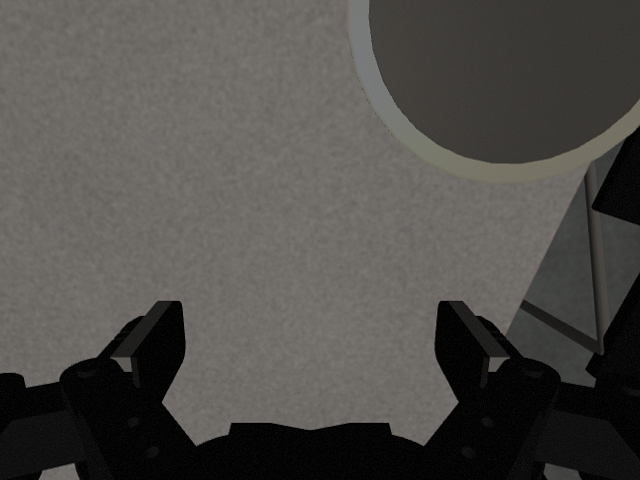

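The top view shows a black cap on the gauge at (217,264) inside the square outline, with the post at (147,284). The spare on cork is at (337,290). The tray is at about (463,275), with the wide compartment on the left (430,290) and the narrow one on the right (508,258). Next I'll take coarse positions from depth and two-view rays.

```bash
cat > h.py <<'E'
import numpy as np,cv2
from bench import manip
def K(c): 
    f=240/np.tan(np.radians(c["vfov"]/2)); return f,c["cx"],c["cy"]
def cloud(d,c):
    f,cx,cy=K(c); v,u=np.mgrid[0:480,0:640]
    P=np.stack([(u-cx)/f*d,(v-cy)/f*d,d],-1); T=np.array(c["world_from_camera"])
    return P@T[:3,:3].T+T[:3,3]
def ray(u,v,c):
    f,cx,cy=K(c);T=np.array(c["world_from_camera"]); r=T[:3,:3]@np.array([(u-cx)/f,(v-cy)/f,1.]); return T[:3,3],r
def onz(u,v,c,z):
    o,r=ray(u,v,c); return o+r*(z-o[2])/r[2]
def tri(a,b):
    (o1,r1),(o2,r2)=a,b
    s=np.linalg.lstsq(np.stack([r1,-r2],1),o2-o1,rcond=None)[0]
    p,q=o1+s[0]*r1,o2+s[1]*r2; return (p+q)/2,np.linalg.norm(p-q)
E
python3 - <<'E'
from h import *
for n in ["top","scene"]:
    c=manip.get_calibration(n); d=np.load(n+"0_d.npy"); W=cloud(d,c); im=cv2.imread(f"pics/{n}0.png")
    pts={"top":dict(cap=(217,264),spare=(337,290),post=(147,284),plate=(170,290),plate2=(235,285),trayW=(430,290),trayN=(508,258),table=(300,330),tableFar=(60,130),tableR=(560,150),cork=(323,278)),"scene":dict(cap=(424,193),spare=(304,203),post=(477,174),plate=(450,200),table=(150,170),table2=(500,300))}[n]
    for k,(u,v) in pts.items(): print(n,k,np.round(W[v,u],4),im[v,u])
c=manip.get_calibration("top"); im=cv2.imread("pics/top0.png")
cr=cv2.resize(im[220:330,110:360],None,fx=3.2,fy=3.2,interpolation=cv2.INTER_CUBIC); cv2.imwrite("pics/crop1.png",np.clip(cr*1.8,0,255).astype(np.uint8))
E
```

```text
top cap [0.5013 0.2282 0.0666] [34 35 35]
top spare [ 0.443  -0.0194  0.0626] [54 55 58]
top post [0.4647 0.3817 0.0398] [83 81 80]
top plate [0.4528 0.3407 0.0139] [113 111 105]
top plate2 [0.4614 0.2017 0.0068] [115 113 106]
top trayW [ 0.4426 -0.2208  0.0066] [106 101  98]
top trayN [ 0.5091 -0.3942  0.0053] [103  98  96]
top table [ 0.3622  0.0619 -0.0011] [129 133 136]
top tableFar [ 8.241e-01  6.065e-01 -2.000e-04] [126 129 132]
top tableR [ 0.7523 -0.5289  0.0009] [125 128 131]
top cork [0.4729 0.0102 0.0082] [ 76 102 126]
scene cap [0.5044 0.2369 0.0615] [50 51 50]
scene spare [ 0.4522 -0.0168  0.0657] [45 46 48]
scene post [0.4761 0.3852 0.0458] [88 91 90]
scene plate [0.5017 0.3106 0.0121] [119 122 117]
scene table [ 1.725e-01 -3.081e-01 -1.000e-04] [137 145 148]
scene table2 [0.7772 0.2742 0.0173] [111 117 120]
```

View pics/crop1.png

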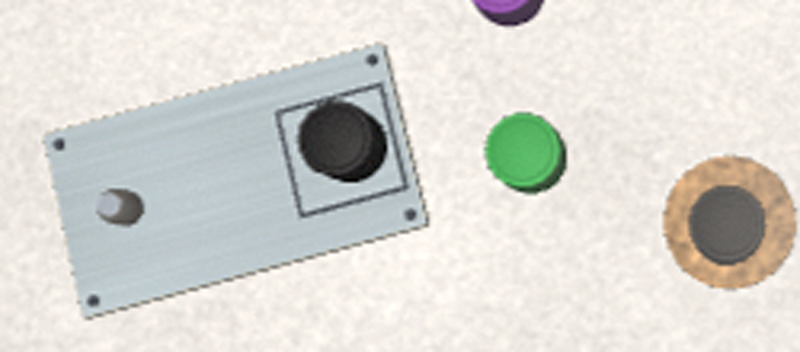

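Run:
```python
from h import *
o=manip.get_obs(); print({k:np.round(v,3).tolist() for k,v in o.items()})
for p in ([.47,.30,.2],[.5,.23,.05],[.465,.38,.1],[.44,-.22,.05],[.51,-.39,.05]):
  for yaw in (-76.5,103.5,13.5,-166.5, 21,111,-69):
    q=manip.solve_ik(p,[180,0,yaw]); print(p,yaw,None if q is None else np.round(q,1))
```

```text
{'clock': 0.15, 'q': [-72.134, 5.006, 10.046, 95.1, -0.001, 90.002], 'dq': [0.131, -0.05, 0.188, -0.005, 0.07, -0.036], 'joint_torque': [0.002, -52.076, 46.504, 0.014, 0.0, -0.0], 'tcp_pos': [0.169, -0.523, 0.231], 'eef_rot': [-179.939, 0.001, 17.864], 'ft_force': [0.339, 0.083, 0.516], 'torque': [0.053, 0.021, 0.031], 'width': 0.085}
[0.47, 0.3, 0.2] -76.5 [ 32.6   5.5   7.1  91.7   0.  -70.9]
[0.47, 0.3, 0.2] 103.5 [ 32.6   5.5   7.1  91.7   0.  109.1]
[0.47, 0.3, 0.2] 13.5 [  32.6    5.5    7.1   91.7    0.  -160.9]
[0.47, 0.3, 0.2] -166.5 [32.6  5.5  7.1 91.7  0.  19.1]
[0.47, 0.3, 0.2] 21 [  32.6    5.5    7.1   91.7    0.  -168.4]
[0.47, 0.3, 0.2] 111 [ 32.6   5.5   7.1  91.7   0.  101.6]
[0.47, 0.3, 0.2] -69 [ 32.6   5.5   7.1  91.7   0.  -78.4]
[0.5, 0.23, 0.05] -76.5 [ 24.7   5.4  -9.5  75.1   0.  -78.8]
[0.5, 0.23, 0.05] 103.5 [ 24.7   5.4  -9.5  75.1   0.  101.2]
[0.5, 0.23, 0.05] 13.5 [  24.7    5.4   -9.5   75.1    0.  -168.8]
[0.5, 0.23, 0.05] -166.5 [24.7  5.4 -9.5 75.1  0.  11.2]
[0.5, 0.23, 0.05] 21 [  24.7    5.4   -9.5   75.1    0.  -176.3]
[0.5, 0.23, 0.05] 111 [2
[... 735 characters left out ...]
0.22, 0.05] -166.5 [-26.6  -2.5 -17.6  74.9   0.  -40.1]
[0.44, -0.22, 0.05] 21 [-26.6  -2.5 -17.6  74.9   0.  132.4]
[0.44, -0.22, 0.05] 111 [-26.6  -2.5 -17.6  74.9   0.   42.4]
[0.44, -0.22, 0.05] -69 [ -26.6   -2.5  -17.6   74.9    0.  -137.6]
[0.51, -0.39, 0.05] -76.5 [ -37.4   17.8    4.9   77.1    0.  -140.9]
[0.51, -0.39, 0.05] 103.5 [-37.4  17.8   4.9  77.1   0.   39.1]
[0.51, -0.39, 0.05] 13.5 [-37.4  17.8   4.9  77.1   0.  129.1]
[0.51, -0.39, 0.05] -166.5 [-37.4  17.8   4.9  77.1   0.  -50.9]
[0.51, -0.39, 0.05] 21 [-37.4  17.8   4.9  77.1   0.  121.6]
[0.51, -0.39, 0.05] 111 [-37.4  17.8   4.9  77.1   0.   31.6]
[0.51, -0.39, 0.05] -69 [ -37.4   17.8    4.9   77.1    0.  -148.4]
```

Run:
```python
from h import *
import json
gy=np.array([-np.sin(np.radians(13.5)),np.cos(np.radians(13.5))]); cap=np.array([.505,.232])
for i,(s,z) in enumerate([(0.0,.30),(.055,.22)]):
    p=cap+gy*s
    manip.goto([*p,z],[180,0,103.5])
    c=manip.get_calibration("wrist"); im,d=manip.snapshot("wrist")
    cv2.imwrite(f"pics/w{i+1}.png",im); np.save(f"w{i+1}_d.npy",d); c={k:np.array(v).tolist() for k,v in c.items()}; json.dump(c,open(f"w{i+1}.json","w"))
    print(manip.get_obs()["clock"],manip.get_obs()["tcp_pos"])
```

```text
3.1167 [0.50525246 0.23134289 0.29995086]
3.6417 [0.49257087 0.2850287  0.22141131]
```

View pics/w1.png

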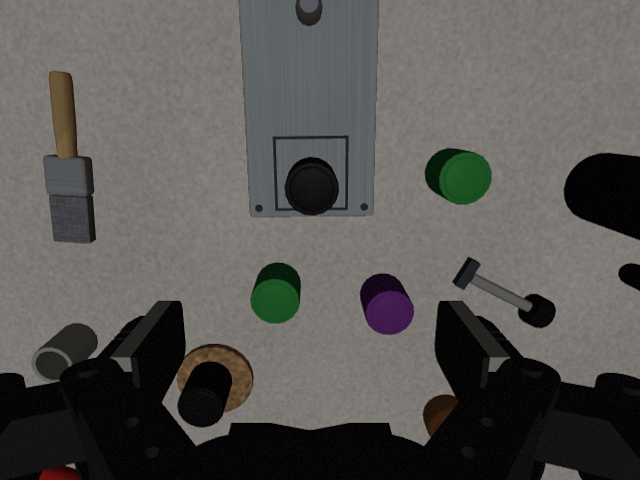

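View pics/w2.png

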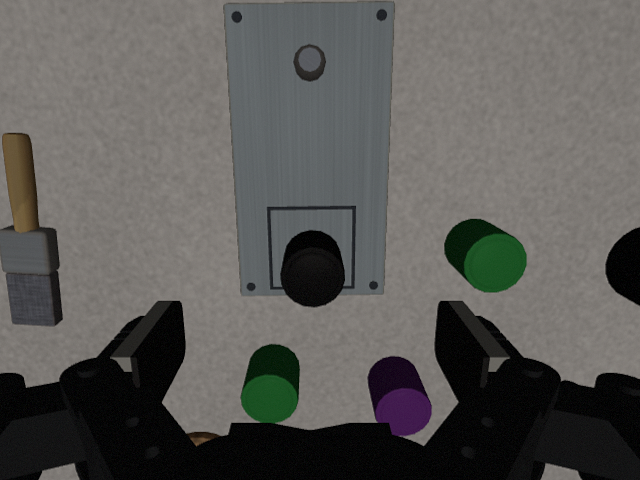

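w1 and w2 show the black cap at (312,186) / (312,275) in the outline and the post at (309,5) / (309,60). I'll zoom in to get sub-pixel centres.

Run:
```python
from h import *
a=cv2.imread("pics/w1.png");b=cv2.imread("pics/w2.png");t=cv2.imread("pics/top0.png")
def cr(im,u,v,g): 
    x=cv2.resize(im[v:v+60,u:u+60] if v+60<=480 else im[-60:,u:u+60],(300,300),interpolation=cv2.INTER_CUBIC); return np.clip(x.astype(float)*g,0,255).astype(np.uint8)
x1=cv2.resize(b[220:320,270:370],(400,400),interpolation=cv2.INTER_CUBIC)
x2=cv2.resize(a[145:225,270:350],(400,400),interpolation=cv2.INTER_CUBIC)
o=np.clip(np.hstack([x1,x2]).astype(float)*4,0,255).astype(np.uint8); cv2.imwrite("pics/cz.png",o)
x1=cv2.resize(b[35:85,285:335],(400,400),interpolation=cv2.INTER_CUBIC)
x2=cv2.resize(t[259:309,122:172],(400,400),interpolation=cv2.INTER_CUBIC)
cv2.imwrite("pics/pz.png",np.clip(np.hstack([x1,x2]).astype(float)*1.8,0,255).astype(np.uint8))
```

```text
(no output)
```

View pics/cz.png

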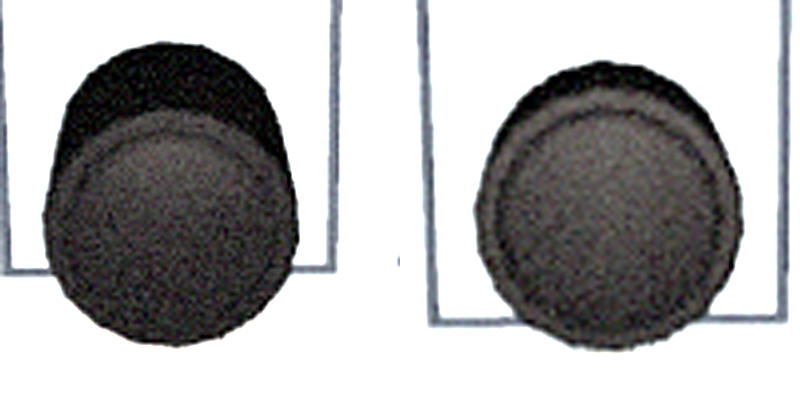

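View pics/pz.png

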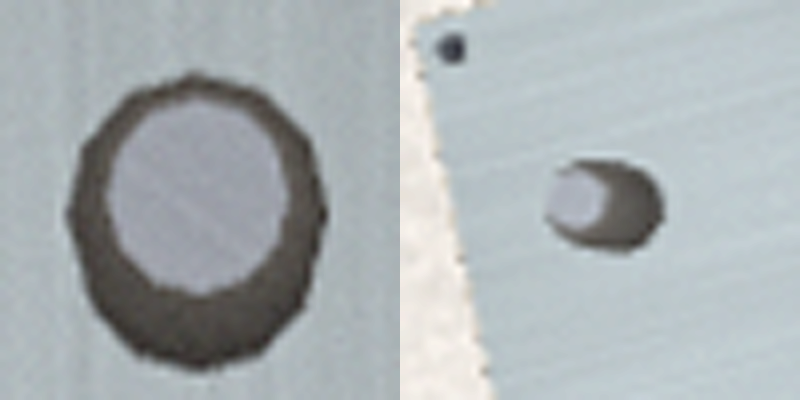

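Run:
```python
from h import *
import json
w1,w2=json.load(open("w1.json")),json.load(open("w2.json")); t=manip.get_calibration("top"); s=manip.get_calibration("scene")
A,B=(311.3,188.4),(312.5,276.4)
print("cap tri",tri(ray(*A,w1),ray(*B,w2)),onz(*A,w1,.062),onz(*B,w2,.062))
P,Q=(309.3,59.2),(143.6,283.4)
print("post tri",tri(ray(*P,w2),ray(*Q,t)),onz(*P,w2,.044),onz(*Q,t,.044))
b=cv2.imread("pics/w2.png"); g=cv2.cvtColor(b,cv2.COLOR_BGR2GRAY)
pts=[]
for u,v in [(237,17),(382,15),(251,287),(374,286)]:
    r=g[v-9:v+10,u-9:u+10].astype(float); m=np.clip(75-r,0,None); yy,xx=np.mgrid[-9:10,-9:10]
    p=(u+(m*xx).sum()/m.sum(),v+(m*yy).sum()/m.sum()); X=onz(*p,w2,.010); pts.append(X); print(np.round(p,1),np.round(X,4))
p=np.array(pts); c=p.mean(0); d=(p[0]+p[1]-p[2]-p[3])[:2]; d/=np.linalg.norm(d); print("centre",c,"yaw",np.degrees(np.arctan2(-d[0],d[1])),"post exp",c[:2]+.075*d,"outline",c[:2]-.075*d)
d1=np.load("w2_d.npy");W=cloud(d1,w2);print("depth cap top",np.median(W[265:290,300:325].reshape(-1,3),0),"plate",np.median(W[120:180,270:340,2]),"post",np.median(W[54:64,304:314].reshape(-1,3),0),"table",np.median(W[100:200,440:600,2]))
```

```text
cap tri (array([0.50531939, 0.2379903 , 0.0605784 ]), np.float64(0.00019728468274362023)) [0.50516616 0.23818669 0.062     ] [0.50527891 0.23854483 0.062     ]
post tri (array([0.4662994 , 0.39177787, 0.03256128]), np.float64(0.000848661617928861)) [0.46627456 0.39055938 0.044     ] [0.4657702  0.38747019 0.044     ]
[236.4  16.5] [0.404  0.4112 0.01  ]
[381.3  14.5] [0.5112 0.4383 0.01  ]
[250.6 286.2] [0.4582 0.1969 0.01  ]
[373.  284.9] [0.5653 0.224  0.01  ]
centre [0.4846657  0.31760973 0.01      ] yaw 14.167791051265345 post exp [0.46630852 0.39032846] outline [0.50302287 0.244891  ]
depth cap top [0.50471826 0.23915811 0.06503101] plate 0.011611778131865508 post [0.46566863 0.39059535 0.04563957] table 0.0015252970448280667
```

Run:
```python
from h import *
R=[180,0,104.2]
manip.goto([.5052,.2384,.12],R)
print(manip.movel([.5052,.2384,.026],vel=.12,max_force=15))
f0=manip.get_obs()
manip.gripper_to(.04)
o=manip.get_obs(); print(o["clock"],o["width"],o["tcp_pos"],f0["ft_force"],o["ft_force"])
manip.movel([.5052,.2384,.11],vel=.12)
o=manip.get_obs(); print(o["clock"],o["width"],o["tcp_pos"],o["ft_force"])
manip.movel([.4663,.3904,.11],vel=.2)
o=manip.get_obs(); print(o["clock"],o["width"],o["tcp_pos"],o["ft_force"])
for n in ("wrist","scene"):
    im,d=manip.snapshot(n); cv2.imwrite(f"pics/g_{n}.png",im)
    np.save(f"g_{n}.npy",d)
im=cv2.imread("pics/g_scene.png"); cv2.imwrite("pics/g_scenez.png",cv2.resize(im[80:260,380:580],(800,720))[:600])
```

```text
False
5.5333 0.04875412291457841 [0.50566341 0.23861643 0.02698277] [-0.71019096  0.79080987  0.80043067] [-0.95624455  0.71031458  5.56191673]
6.3833 0.049026893483653536 [0.50485016 0.23822625 0.10909948] [-0.33454301  0.2487314  -0.23657205]
7.3167 0.04908365421667189 [0.46640409 0.38962974 0.10977809] [ 0.26535842 -0.16422178 -0.99555613]
```

View pics/g_wrist.png

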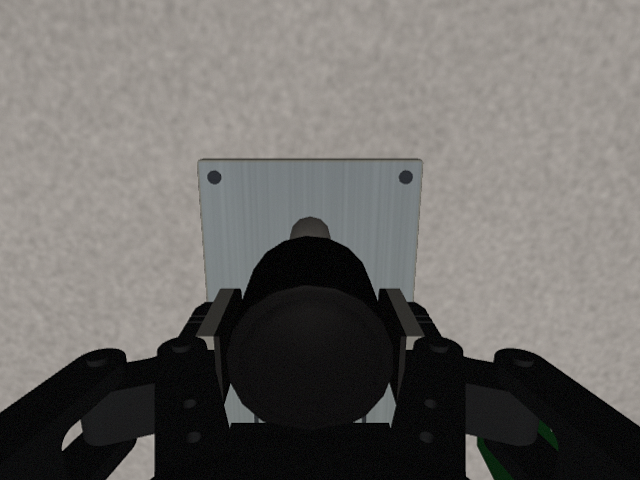

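View pics/g_scenez.png

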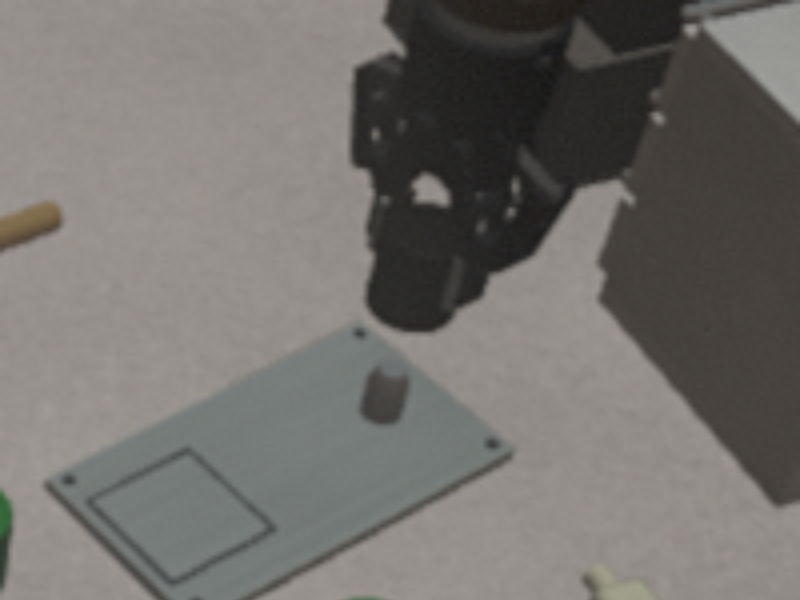

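The cap is held at (312,358) in the wrist view, upright, with the post just behind and below it. I'll check the cap's in-hand centre, then lower.

Run:
```python
from h import *
c=manip.get_calibration("wrist"); top=manip.get_obs()["tcp_pos"][2]-.027+.010+.052
L,Rr,T=onz(228,360,c,top),onz(397,360,c,top),onz(312,286,c,top)
print((L+Rr)/2,np.linalg.norm(L-Rr)); d=np.array([-.2453,.9694]); print("centre from far edge",T[:2]-.025*d)
for p in [(214.5,177),(405.5,177)]: print(onz(*p,c,.010))
o0=manip.get_obs()["ft_force"]
hit=manip.movel([.4663,.3904,.055],vel=.1,max_force=12)
o=manip.get_obs(); print(hit,o["clock"],o["tcp_pos"],o["ft_force"]-o0)
if not hit:
    hit=manip.movel([.4663,.3904,.0255],vel=.06,max_force=12)
    o=manip.get_obs(); print(hit,o["clock"],o["tcp_pos"],o["ft_force"]-o0)
im,_=manip.snapshot("scene"); cv2.imwrite("pics/t_scene.png",cv2.resize(im[80:230,380:580],(800,600)))
```

```text
[0.4676666  0.38942389 0.14507414] 0.04948442878374257
centre from far edge [0.46796367 0.3877018 ]
[0.40465868 0.41026186 0.01      ]
[0.51200758 0.43721728 0.01      ]
False 8.1167 [0.46650969 0.39046267 0.05546628] [-0.1349454   0.59723138  0.05713428]
True 8.5917 [0.46582638 0.39014177 0.02682296] [-2.50794371  0.99767096  5.58922915]
```

View pics/t_scene.png

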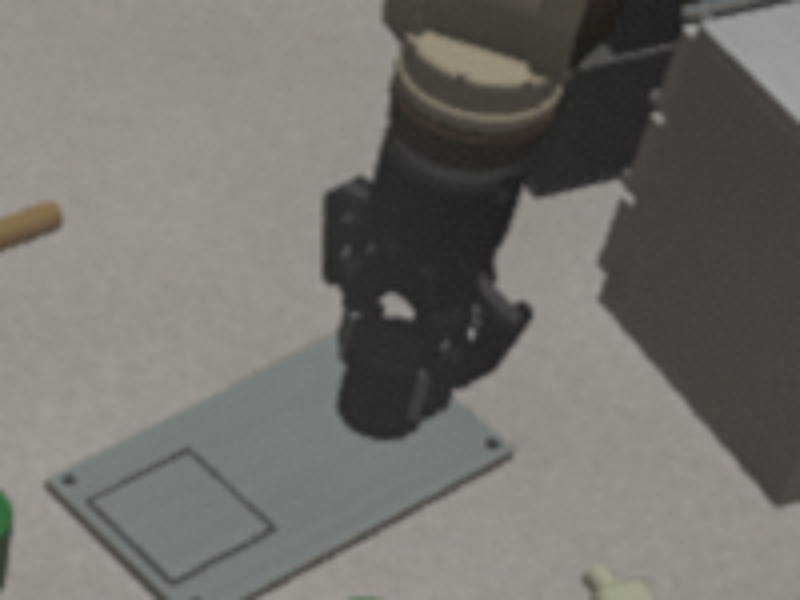

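It went home: the TCP stopped at z 26.8 mm, against 27.0 mm when it was grasped on the plate, and the picture shows the rim on the plate. So it's a right cap. I'll release it to rest, re-grip, lift, and then look at the tray.

Run:
```python
from h import *
import json
manip.gripper_to(.065); manip.dwell(1.0)
im,d=manip.snapshot("wrist"); c=manip.get_calibration("wrist"); cv2.imwrite("pics/rest.png",im)
W=cloud(d,c); print("cap top z while resting",np.median(W[345:375,295:330,2]))
manip.movel([.4663,.3904,.026],vel=.05)
manip.gripper_to(.04); o=manip.get_obs(); print(o["clock"],o["width"],o["tcp_pos"],o["ft_force"])
manip.movel([.4663,.3904,.15],vel=.15)
o=manip.get_obs(); print(o["clock"],o["width"],o["tcp_pos"],o["ft_force"])
# view of the tray from above wide compartment, fingers along tray x
manip.goto([.40,-.20,.25],[180,0,-159])
for i,p in enumerate([None,[.43,-.22,.25]]):
    if p: manip.movel(p,vel=.15)
    c=manip.get_calibration("wrist"); im,d=manip.snapshot("wrist"); cv2.imwrite(f"pics/tr{i}.png",im); np.save(f"tr{i}.npy",d)
    json.dump({k:np.array(v).tolist() for k,v in c.items()},open(f"tr{i}.json","w"))
print(manip.get_obs()["clock"],manip.get_obs()["width"])
```

```text
cap top z while resting 0.06501153493163168
10.5333 0.04885500737538396 [0.46642879 0.39056314 0.02637372] [-0.50112575  0.09304772  3.079891  ]
11.5083 0.04894292685109403 [0.4659841  0.39012381 0.14879162] [ 0.08634466  0.37214079 -0.64580514]
14.4167 0.04896063522979601
```

View pics/rest.png

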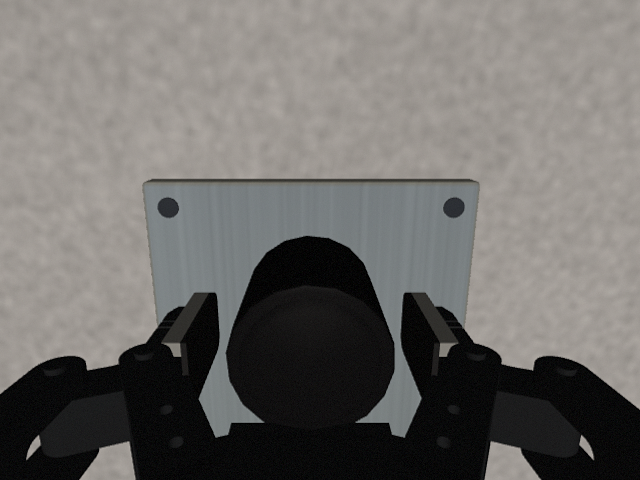

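View pics/tr1.png

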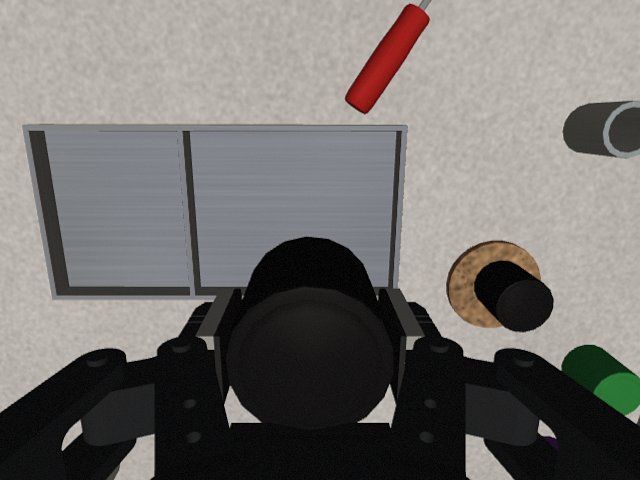

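While released, the cap rested at the same height as it did on the plate (depth 65.0 mm in both places). In tr1 the tray rim corners are at about (25,126), (407,126) and (53,298), and the cross wall runs from (185,130) to (192,296). The wide compartment is on the right.

Run:
```python
from h import *
import json
c=[json.load(open(f"tr{i}.json")) for i in (0,1)]
im=[cv2.imread(f"pics/tr{i}.png") for i in (0,1)]
W=cloud(np.load("tr1.npy"),c[1])
print("floor z",np.median(W[170:230,230:370,2]),"table",np.median(W[30:90,100:300,2]))
for k,p in dict(c1=(25,126),c2=(407,125),c3=(53,297),x1=(185,128),x2=(191,295)).items(): print(k,np.round(onz(*p,c[1],.026),4))
print(np.array(c[0]["world_from_camera"])[:3,3],np.array(c[1]["world_from_camera"])[:3,3])
cv2.imwrite("pics/trc.png",np.hstack([cv2.resize(i[80:330,0:480],(400,208)) for i in im]))
t=cv2.imread("pics/top0.png");ct=manip.get_calibration("top")
cv2.imwrite("pics/trt.png",np.clip(cv2.resize(t[205:345,370:555],None,fx=4,fy=4,interpolation=cv2.INTER_CUBIC)*1.5,0,255).astype(np.uint8))
```

```text
floor z 0.005590302020176324 table 0.001589273224624932
c1 [ 0.4584 -0.4655  0.026 ]
c2 [ 0.3421 -0.1645  0.026 ]
c3 [ 0.6047 -0.4111  0.026 ]
x1 [ 0.4116 -0.3389  0.026 ]
x2 [ 0.5563 -0.2902  0.026 ]
[ 0.3372642  -0.22355805  0.39398544] [ 0.36732732 -0.24370024  0.39371213]
```

View pics/trc.png

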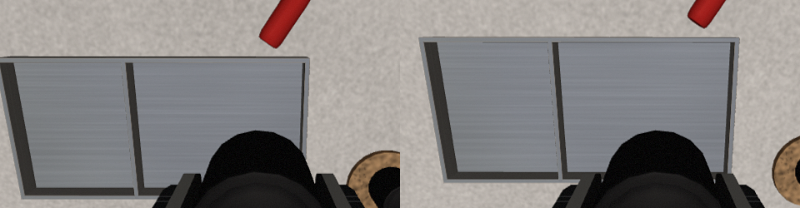

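View pics/trt.png

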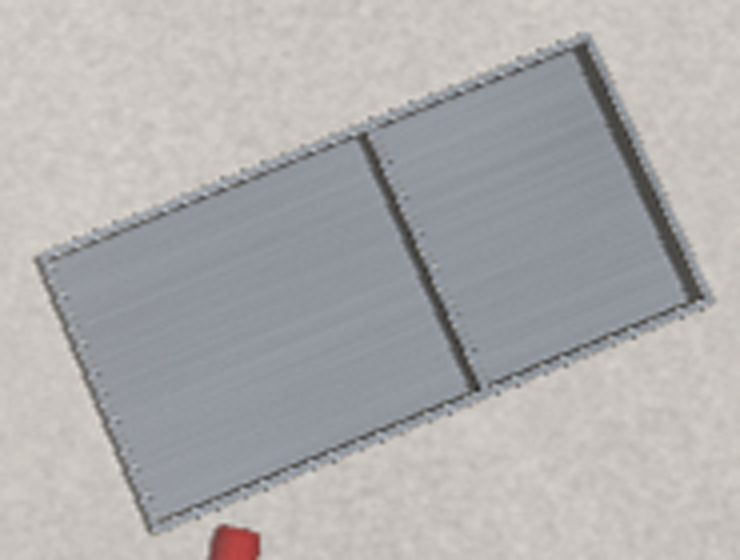

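Run:
```python
from h import *
import json
c1=json.load(open("tr1.json")); ct=manip.get_calibration("top")
print("corner tri",tri(ray(25,126,c1),ray(548,280,ct)),tri(ray(407,125,c1),ray(408.5,336.5,ct)),"wide top",onz(435,287,ct,.026))
R=[180,0,-159.2]; P=[.451,-.2265]
manip.movel([*P,.12],vel=.15,attitude=R)
manip.movel([*P,.035],vel=.12,max_force=12)
hit=manip.movel([*P,.0195],vel=.04,max_force=8)
o=manip.get_obs(); print(hit,o["clock"],o["tcp_pos"],o["ft_force"],o["width"])
manip.gripper_to(.075); manip.dwell(.2)
manip.movel([*P,.15],vel=.12)
manip.goto([.36,-.12,.25],[180,0,-159.2])
c=manip.get_calibration("top")
for n in ("top","scene"):
    im,d=manip.snapshot(n); cv2.imwrite(f"pics/f_{n}.png",im); np.save(f"f_{n}.npy",d)
o=manip.get_obs(); print(o["clock"],o["ft_force"])
```

```text
corner tri (array([ 0.45954161, -0.4717469 ,  0.01734292]), np.float64(0.0027669649558343533)) (array([ 0.34395894, -0.16662032,  0.03631483]), np.float64(0.0023063659373139178)) wide top [ 0.44762126 -0.22830678  0.026     ]
True 16.7 [ 0.45116654 -0.22658994  0.02034709] [-0.61092688  0.35840745  6.30067994] 0.049110324161581946
19.3333 [-0.26609386  0.17656113 -0.23336478]
```

View pics/f_top.png

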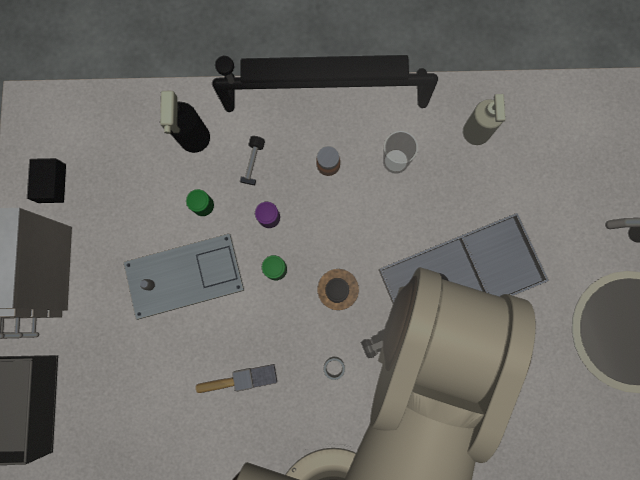

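View pics/f_scene.png

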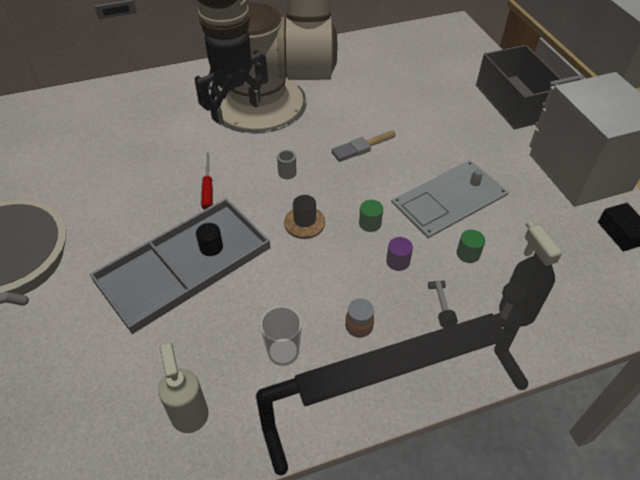

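The scene view shows the cap upright at (209,240) in the larger compartment, on the gauge side of the cross wall. The spare is still on the cork mat at (304,210), and nothing else has moved. The gripper is clear, so I'm handing the job in.

Run:
```python
from h import *
d=np.load("f_scene.npy"); W=cloud(d,manip.get_calibration("scene")); print(np.median(W[228:236,203:214].reshape(-1,3),0))
manip.finish_job()
```

```text
[ 0.45713947 -0.22340717  0.05751946]
the job is handed in; nothing more can be done
```

The black cap from the square outline went fully home on the gauge, so I stood it upright in the wide compartment of the tray. I handed the job in with the clock at about 19.3 s.

- **Test:** The cap went down over the post to the plate. The tool stopped at z 26.8 mm, against 27.0 mm when I gripped the cap on the plate. I let go for 1 s, and the cap's top read 65.0 mm, the same as in the outline.
- **Placing:** It touched the tray floor at the expected height. The last scene picture shows it upright in the wide compartment. Its top reads about 57.5 mm (expected 56 mm), near x 0.457, y -0.223 m.
- **Everything else:** The spare is still on the cork mat and nothing else appears to have moved. The gripper was clear and no limit warnings came up.

**Checks that disagreed:**
- **Post height:** Two-view rays between the wrist and top cameras put the post's top at 33 mm instead of 44 mm.
- **Tray corners:** The same method put the tray's rim corners at 17 and 36 mm instead of 26 mm. I used the wrist view, depth and plate screws instead, which agreed to about 2 mm.
- **Final top view:** The arm hid the cap in it, so that last check rests on the scene camera alone.

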